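# Set a sprung machine stop to its mark and hold its cam lever shut

## Robot

A 6-joint arm with a two-finger parallel gripper is mounted at the origin on the work surface. World frame = base frame: x ahead of the robot, y to its left, z up, the work surface at z = 0. Lengths are in m, angles in rad, forces in N, time in s.
With the tool pointing down it reaches from about 0.35 to 1 m from the base axis. Payload 7.1 kg.
Tool frame: the origin (TCP) lies at the very end of the fingers, on their centre line; the grasp point (between the pads) lies 19 mm behind it (pinch_z is the distance from the TCP to the grasp point, in m); z points along the fingers, x is the direction in which the jaws open and shut, and the axes are right-handed (so a half turn about z gives the same grasp; the last joint's range is limited). The gripper opens to 85 mm and grips with 20 to 120 N. Pads are 22 mm wide; open, the fingers measure 114 mm over their backs; the gripper's body (76 mm by 85 mm) begins 54 mm behind the grasp point. The pads swing forward as they close: fully open they stand 13 mm farther back than shut.
Start: joints at [1.119, 0.423, 1.63, -0, 1.089, -0.019], TCP at [0.262, 0.567, 0.231] pointing down, gripper open.
Joint ranges: [-3, 3], [-0.9, 2.11], [0.09, 2.58], [-1.31, 4.45], [0.11, 2.69], [-2.54, 2.54]. Speed limits (rad/s): [2.39, 2.39, 3.01, 3.14, 3.14, 3.14].

## Interface

Orientations are given as a 3x3 rotation matrix whose columns are the frame's x, y, z axes.
In Python, from station import get_state, camera, sign_off, look_for, masks_of, pinch_z gives the robot as it stands.
- The arm moves only by the tool carry_out, never from a script. Its argument "commands" is a list of rows, each a list of 2 entries, a list of its own where there are three numbers: the shift along the tool's x, y, z in cm, then the turn, a rotation vector about the tool's x, y, z in rad. A call has 1 to 20 rows; each row is the pose to reach, as a shift and turn from the pose commanded when the call began, along the tool's axes at that moment; what a row does not reach only later rows make up. A row lasts 1/12 s, in which the tool goes at most 41.7 mm and 7.16 degrees, less where a joint would pass 70% of its speed; a pose out of reach is approached as far as the arm can. A call with a gripper value outside its range is refused whole. "jaw" is the gripper command: -1 is shut, 1 is fully open, values between are in proportion, set as the call begins (left out, the last holds). The fingers move at their own pace and stop on an object; "newtons" is the grip in N (left out, the last holds). Time passes only in rows, so rows that repeat a pose let the fingers close. It gives the time, the measured TCP pose, the force and the opening at its end, in the units of the state.
- get_state(): the state, without advancing time (a new reading comes with each control period).
- camera(name): name is "scene" or "top"; returns a dict with "image" (420x560x3 uint8, red, green, blue), "z_map" (420x560 float32, m along the optical axis (not along the pixel's ray), 0 where there is no reading), "camera_matrix" (3x3 intrinsics, pixels), "R" (3x3) and "t" (3): a world point X has camera coordinates R X + t. Camera axes: x right, y down, z forward; pixel columns grow to the right and rows downward; lengths in m; the calibration is good to about 2 mm. A picture is of the moment at which its call begins.
- sign_off(): hands the job in, once; it reports no verdict.
Trained networks look in a picture, given as the dict that the camera call returned (one of the last four; its "shot" number tells which), for a name from the list of things; names that differ only in an ending like _2 or _b are one class to them, and where a whole thing is asked for, a point or a joint stands for the part that bears it (a point fixed in the world has none). Each returns a list of dicts, best first, with "conf" (0 to 1); they miss things now and then, are a little off and sometimes report something else, mostly with a low value. They report only what shows in the picture. A call takes as long as a camera call. They do not tell look-alikes from the thing itself.
- look_for(picture, target): "position" ([column, row] in pixels, amid what is visible of it).
- masks_of(picture, target): "mask" (420x560 bool, what is visible of it) and "position" ([column, row] in pixels, amid what is visible of it).
The state is a dict: "time": time; "joint_positions": joint angles; "qd": joint speeds; "tau": joint torques, N m; "tool_pos": TCP position; "tcp_rot": TCP orientation; "ft_force": force on the tool from outside, world axes, zero at the start; "torque": the same for the moment, N m; "grip_width": finger opening in m.
Only numpy, scipy, OpenCV 4.12 (cv2) and the standard library are available. Lean on these libraries where they do the work, as an engineer would, in place of code of your own. Each camera call takes 0.05 s, during which the arm holds its last target. There are 200 camera calls.

## Task

First turn the small inspection camera so that it looks straight at the tooth of the steel index clip. Then, with its cam lever still open, slide the spring-loaded stop carriage until its fin is in line with the tooth, pause there a moment, and without letting the carriage move squeeze the lever closed against the grip plate. Finish while holding: stay there, the lever squeezed fully shut and the carriage at the mark between the fingers, and leave the other things on the bench alone.

Things in the scene. Friction and masses are not known exactly. Their poses are not given: they have to be found in the camera images.
- stop_base: Adjustable machine stop, bolted down: aluminium base plate 110 (its x) x 400 (its y) x 20 mm with a steel guide rail along its y axis. Origin: centre of the underside, on the bench top. Its +y is the direction in which the carriage must be pushed; its +x side faces the camera.
- carriage (a joint): Travel of the sliding carriage along the base's +y, m: 0 (start, at the -y end) to 0.160. Aluminium block 70 (x) x 84 (y) mm, top 65 mm above the bench, 0.7 kg; its centre is at x 0, y = -100 mm + travel in the base's frame. A return spring always pulls it back, 4 N at 0 to 9 N at 0.160, plus 1 N friction: let go and it runs back, even with the lever closed.
- shoulder (a point): Centre of the -y face of a shoulder block on the carriage, on the grip plate's -x side: x -40 to -8 mm, y +12 to +24 mm from the carriage centre, 65 to 110 mm above the bench; the point is at x -24, y +12, 87 mm high. A finger standing on the carriage top on the plate's -x side can push the carriage along +y with its flank against this face, without squeezing.
- pointer (a point): Thin dark index fin on the carriage's +x side, 52 mm above the bench: at the carriage's centre along y, 44 mm from it in x. Axes parallel to the base plate's.
- index_tip (a point): Tip of the length mark: a steel clip 12 x 18 x 32 mm high on the +x edge of the base plate, elsewhere each time. The point is the top of its narrow tooth, 52 mm above the bench, just outside the fin's path. Axes parallel to the base's. Carriage at the mark: fin and tooth have the same y in the base's frame (a travel of 60 to 130 mm).
- grip_plate: Dark steel plate standing on the carriage, part of it: 16 mm thick (x) x 76 mm long (y) x 53 mm high, origin at the centre of its underside, 65 mm above the bench, 4 mm to -y of the carriage centre, axes parallel to the base's.
- lever (a joint): Opening of the flat cam lever, rad: 0 = closed along the grip plate's +x face; starts 0.32 to 0.42 (its stop). It pivots on a vertical pin at x +13, y +36 mm from the carriage centre; its free end points to -y and is swung out to +x when open. Stays where it is left; 0.08 N m of friction, so about 2 N of squeeze closes it.
- lever_blade: Aluminium blade of the lever: 8 mm thick, 9 to 85 mm from the pin, 70 to 110 mm above the bench. Origin on the pin axis, 68 mm high; its -y runs along the blade. Closed, plate and blade are a stack from x -8 to +17 mm; open at 0.42 the blade's outer face is at x +38 mm beside the shoulder's -y face. A gripper closing along the base's x, a finger on each side, squeezes them together.
- camera_stand: Foot of the inspection camera, fixed to the bench, 60 x 60 mm with a round post. Origin: on the swivel axis, on the bench top. Axes parallel to the base plate's.
- camera (a joint): Swivel of the inspection camera about its vertical post, rad, counter-clockwise from above; at 0 the camera looks along the stand's -x, at positive values it is turned towards the stand's -y. Range -0.9 to 1.25, starts 0.8 to 1.05, friction 0.12 N m, stays where it is left.
- lens (a point): Front glass of the black box camera. The camera's body is 62 mm long (its x), 36 mm wide (y), and lies 44 to 88 mm above the bench, centred on the swivel axis; a lens barrel 30 mm dia sticks out 12 mm at its -x end. The lens point is on the barrel's end, 43 mm from the swivel axis, 66 mm high; the camera looks along this point's -x axis.
- pulley: Bystander, leave it alone: black steel pulley with a grooved rim, lying flat, 52 dia x 22 mm. Origin: centre of the underside.
- bearing: Bystander, leave it alone: steel ball-bearing ring lying flat, 38 dia x 12 mm. Origin: centre of the underside.
- valve: Bystander, leave it alone: small aluminium air valve with two blue fittings, 50 x 22 x 38 high. Origin: centre of the underside.
- screwdriver: Bystander, leave it alone: screwdriver lying on the bench. Origin near its middle, handle to its -x.
- wrench: Bystander, leave it alone: steel spanner lying on the bench. Origin near its middle, handle to its -x.
- oil: Bystander, leave it alone: white plastic oil bottle with black cap, 48 dia x 120 high, standing. Origin: centre of the underside.
- tray: Bystander, leave it alone: grey open parts tray, 140 x 110 x 35 high. Origin: centre of the underside.
Things that resemble listed ones, but are neither listed nor needed, are in the scene too. Of the things like the camera_stand, leave any that is purple or red; of the rest the larger one is meant.

How it is judged:
On the way, in this order (a step that is already met when the one before it is completed fails the run):
1. the camera looks at the index tooth (tooth within 10 mm of its line of sight), the lever open (y of index_tip in the frame of lens between -0.01 and 0.01 m and value of joint lever above 0.15 rad), for 0.3 s.
2. the carriage is at the mark (within 4 mm) with the lever still open (over 0.15 rad) (y of pointer in the frame of index_tip between -0.004 and 0.004 m and value of joint lever above 0.15 rad), for 0.3 s.
3. the lever is closed (under 0.06 rad) with the carriage at the mark (y of pointer in the frame of index_tip between -0.004 and 0.004 m and value of joint lever below 0.06 rad), for 0.3 s.
At the end, for the whole second after the job is handed in: the fin is within 4 mm of the tooth along the rail and still; the lever is closed to under 0.06 rad; the fingers press on both the lever blade and the grip plate with over 3 N; the camera's line of sight passes within 12 mm of the tooth (all of step 3 and y of index_tip in the frame of lens between -0.012 and 0.012 m and contact force between the fingers and lever_blade above 3 N and contact force between the fingers and grip_plate above 3 N and velocity of joint carriage between -0.01 and 0.01 m/s); the arm keeps its last pose, push and grip.
It fails at once if the lever is closed (under 0.15 rad) while the carriage is over 8 mm from the mark (value of joint lever below 0.15 rad and (y of pointer in the frame of index_tip below -0.008 m or y of pointer in the frame of index_tip above 0.008 m)).
It fails at once if a bystander is moved by more than 30 mm (distance of any of pulley, bearing, valve, screwdriver, wrench, oil, tray from where it was at the start of the episode above 0.03 m).
It also fails if it takes over 42 s, if anything falls off the work surface, if the arm or the gripper's body presses on something with over 40 N, if the wrist force passes 120 N, or if a joint passes its speed limit or range.

## Working session

There is one attempt and no reset: what is moved stays moved. The work goes in short steps, Python scripts to look and compute and a tool call to move; the robot and the scene stay as the last step left them, time stands still between calls to the robot, and variables do not carry over. Pictures are saved under pics/ and viewed, about 8 in all and at most 12, crops included, and the job is handed in when it is done.

Besides the shell and the picture viewer there is one more tool, called after ">>>" as name([rows], argument=value, ...), one row to a line, values as JSON. carry_out: Moves the arm, as the interface text tells. Its arguments: {"type":"object","properties":{"commands":{"type":"array","items":{"type":"array"}},"jaw":{"type":"number"},"newtons":{"type":"number"}},"required":["commands"]}

```bash
mkdir -p pics; ls
cat > h.py <<'E'
import numpy as np, cv2
from station import *
def world(c,u,v,z=None):
    """pixel -> world by depth map, or by plane height z"""
    K,R,t=c["camera_matrix"],np.array(c["R"]),np.array(c["t"])
    r=R.T@np.linalg.inv(K)@np.array([u,v,1.0]); o=-R.T@t
    if z is None: return o+r*c["z_map"][int(round(v)),int(round(u))]
    return o+r*(z-o[2])/r[2]
def cloud(c):
    K,R,t=c["camera_matrix"],np.array(c["R"]),np.array(c["t"])
    v,u=np.mgrid[:420,:560]; p=np.stack([u,v,np.ones_like(u)],-1)@np.linalg.inv(K).T*c["z_map"][...,None]
    return (p-t)@R
def save(c,n,box=None,s=1):
    im=c["image"][...,::-1]
    if box: im=im[box[1]:box[3],box[0]:box[2]]
    cv2.imwrite("pics/"+n,cv2.resize(im,None,fx=s,fy=s,interpolation=cv2.INTER_CUBIC))
E
python3 - <<'E'
from h import *
s=get_state(); print(s["time"],s["tcp_rot"],pinch_z)
for n in("scene","top"):
    c=camera(n); save(c,n+"0.png",s=1.4)
    print(n,-np.array(c["R"]).T@c["t"])
    for k in("stop_base","carriage","index_tip","lens","camera_stand","pointer","lever_blade","grip_plate","shoulder"):
        for d in look_for(c,k)[:4]:
            p=d["position"]; print(k,round(d["conf"],2),np.round(p),np.round(world(c,*p),3))
E
```

```text
pics
0.0 [[ 4.19382791e-01  9.07809237e-01 -6.81082945e-04]
 [ 9.07808157e-01 -4.19383343e-01 -1.40054897e-03]
 [-1.55706613e-03 -3.09265172e-05 -9.99998787e-01]] 0.0187
scene [1.0110752  0.81710935 0.89415027]
stop_base 0.89 [296. 210.] [ 0.49  -0.011  0.022]
carriage 0.8 [276. 178.] [ 0.507 -0.094  0.088]
index_tip 0.62 [283. 213.] [ 0.538 -0.001  0.041]
index_tip 0.28 [277. 178.] [ 0.508 -0.09   0.092]
index_tip 0.25 [228. 200.] [ 0.635 -0.168  0.004]
lens 0.87 [188. 180.] [ 0.729 -0.225  0.081]
lens 0.73 [192. 206.] [ 0.766 -0.099  0.089]
lens 0.69 [243. 215.] [0.662 0.001 0.088]
lens 0.62 [213. 241.] [0.763 0.031 0.069]
camera_stand 0.92 [200. 216.] [ 0.75  -0.093  0.051]
camera_stand 0.63 [190. 184.] [ 0.728 -0.221  0.066]
camera_stand 0.35 [414. 308.] [0.418 0.41  0.003]
pointer 0.6 [276. 177.] [ 0.508 -0.094  0.092]
pointer 0.16 [297. 213.] [ 0.491 -0.003  0.018]
lever_blade 0.57 [264. 177.] [ 0.525 -0.139  0.07 ]
grip_plate 0.55 [275. 168.] [ 0.496 -0.121  0.104]
shoulder 0.83 [278. 178.] [ 0.504 -0.089  0.093]
shoulder 0.6 [270. 173.] [ 0.519 -0.114  0.1  ]
top [0.48229514 0.00889259 1.3953481 ]
stop_base 0.62 [286. 231.] [ 0.481 -0.018  0.042]
carriage 0.67 [320. 228.] [ 0.49  -0.122  0.119]
lens 0.79 [355. 157.] [ 0.709 -0.241  0.096]
lens 0.63 [315. 149.] [ 0.74  -0.114  0.09 ]
lens 0.5 [284. 174.] [ 0.66  -0.015  0.093]
lens 0.46 [160. 192.] [0.615 0.376 0.086]
camera_stand 0.79 [270. 150.] [0.745 0.028 0.067]
camera_stand 0.72 [285. 178.] [ 0.649 -0.019  0.092]
camera_stand 0.59 [312. 148.] [ 0.743 -0.106  0.088]
camera_stand 0.59 [353. 158.] [ 0.709 -0.235  0.089]
pointer 0.91 [316. 232.] [ 0.477 -0.112  0.067]
lever_blade 0.49 [320. 221.] [ 0.512 -0.128  0.063]
grip_plate 0.7 [322. 224.] [ 0.501 -0.133  0.067]
shoulder 0.96 [316. 226.] [ 0.496 -0.108  0.12 ]
```

View pics/scene0.png

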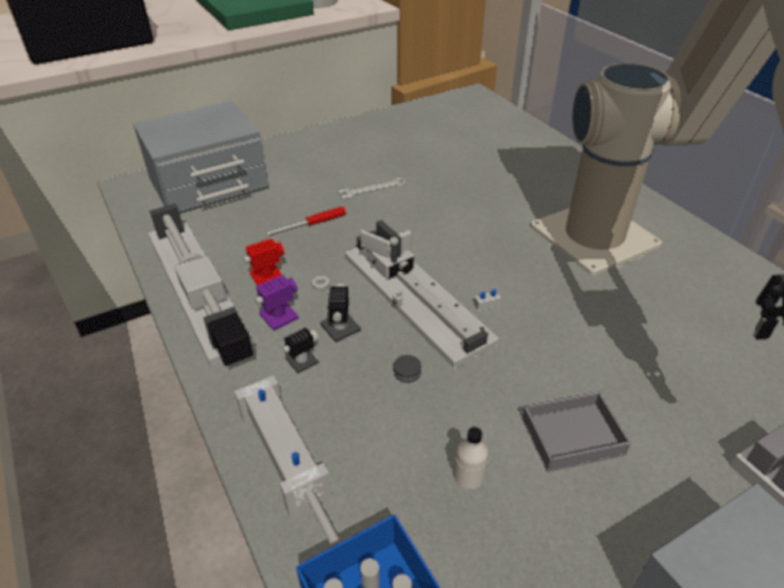

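View pics/top0.png

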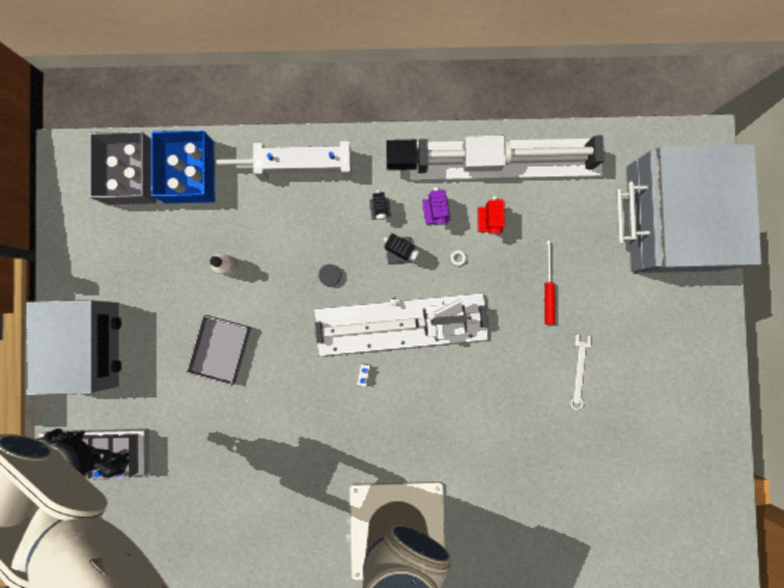

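Candidates for the camera_stand, in 1.4x top-picture pixels: black (400,248), black (380,206), purple (437,208) and red (491,216). The black one at (400,248) looks larger. I'll confirm with an enlarged crop and locate the tooth and fin.

Run:
```python
from h import *
c=camera("top"); d=camera("scene")
np.savez("c0.npz",**{f"{n}_{k}":np.array(q[k]) for n,q in(("t",c),("s",d)) for k in("image","z_map","camera_matrix","R","t")})
a=cv2.resize(c["image"][130:260,220:355,::-1],None,fx=4,fy=4,interpolation=cv2.INTER_CUBIC)
b=cv2.resize(d["image"][150:262,195:360,::-1],None,fx=4.8,fy=4.8,interpolation=cv2.INTER_CUBIC)
cv2.imwrite("pics/t1.png",a);cv2.imwrite("pics/s1.png",b); print(a.shape,b.shape)
P=cloud(c)
m=(abs(P[...,2]-.02)<.006)&(abs(P[...,0]-.48)<.12)&(abs(P[...,1]+.02)<.25)
r=cv2.minAreaRect((P[m][:,:2]*1000).astype(np.float32)); print("base rect",r)
for q in(c,d):
    for k in("index_tip","pointer","camera_stand","lens"):
        for e in masks_of(q,k)[:4]: 
            X=cloud(q)[e["mask"]]; print(k,round(e["conf"],2),np.round(e["position"],1),np.round(X.mean(0),3),np.round(X.min(0),3),np.round(X.max(0),3),e["mask"].sum())
```

```text
(520, 540, 3) (538, 792, 3)
base rect ((466.05194091796875, 5.017822265625), (455.7386474609375, 225.6063232421875), 81.44895935058594)
index_tip 0.66 [323.2 216. ] [ 0.52  -0.127  0.105] [ 0.505 -0.155  0.065] [ 0.536 -0.098  0.116] 65
pointer 0.6 [315.9 229.7] [ 0.491 -0.117  0.084] [ 0.449 -0.175  0.014] [0.541 0.009 1.395] 758
camera_stand 0.84 [310.8 148.4] [ 0.746 -0.107  0.071] [ 0.482 -0.142  0.006] [0.788 0.009 1.395] 378
camera_stand 0.79 [271.9 149. ] [0.756 0.025 0.063] [ 0.482  0.004 -0.005] [0.804 0.048 1.395] 228
camera_stand 0.76 [285.  177.8] [ 0.652 -0.019  0.072] [ 0.482 -0.057  0.001] [0.695 0.016 1.395] 372
camera_stand 0.59 [351.1 157.5] [ 0.723 -0.233  0.072] [ 0.482 -0.276 -0.003] [0.778 0.009 1.395] 427
lens 0.74 [285.2 176. ] [ 0.652 -0.02   0.071] [ 0.482 -0.06   0.001] [0.691 0.016 1.395] 379
lens 0.67 [353.3 154.6] [ 0.723 -0.237  0.087] [ 0.482 -0.269 -0.   ] [0.78  0.009 1.395] 321
lens 0.63 [269.9 146.1] [0.753 0.023 0.081] [0.482 0.008 0.005] [0.8   0.041 1.395] 175
lens 0.62 [314.2 147.9] [ 0.746 -0.111  0.09 ] [ 0.482 -0.14   0.009] [0.788 0.009 1.3
[... 476 characters left out ...]
 [1.011 0.817 0.894] 685
camera_stand 0.66 [214.2 247.4] [0.763 0.032 0.042] [ 0.704 -0.057 -0.003] [1.011 0.817 0.894] 587
camera_stand 0.65 [189.7 183.8] [ 0.73  -0.229  0.058] [ 0.664 -0.354 -0.003] [1.011 0.817 0.894] 623
camera_stand 0.59 [199.4 216.1] [ 0.754 -0.101  0.053] [ 0.685 -0.228 -0.005] [1.011 0.817 0.894] 872
lens 0.96 [196.3 209.4] [ 0.754 -0.099  0.078] [ 0.698 -0.167 -0.003] [1.011 0.817 0.894] 495
lens 0.79 [215.9 243.6] [0.761 0.031 0.059] [ 0.713 -0.06  -0.003] [1.011 0.817 0.894] 360
lens 0.78 [241.7 215.8] [ 0.666 -0.003  0.084] [ 0.592 -0.151 -0.004] [1.011 0.817 0.894] 393
lens 0.72 [187.2 180.8] [ 0.729 -0.229  0.075] [ 0.664 -0.354  0.001] [1.011 0.817 0.894] 446
```

View pics/t1.png

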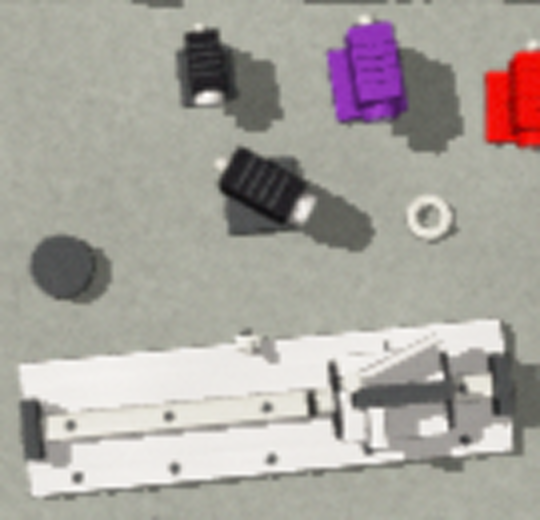

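View pics/s1.png

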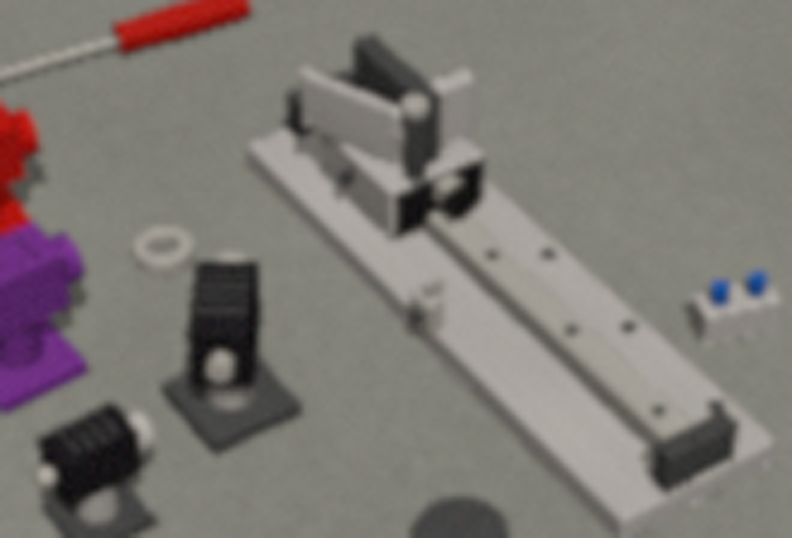

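t1 (4x, origin 220,130) shows the larger black camera at (262,186). Its lens, the grey end, is at (303,208), its foot is around (264,197), and the clip is at about (252,340). The other black camera at (207,66) is smaller. s1 shows the fin as a dark spot near (345,182) and the clip near (428,303). Next I'll compute the base frame, tooth, fin and stand.

```bash
cat >> h.py <<'E'
def load(n):
    f=np.load("c0.npz"); return {k:f[f"{n}_{k}"] for k in("image","z_map","camera_matrix","R","t")}
E
python3 - <<'E'
from h import *
c,d=load("t"),load("s")
T=lambda u,v,z:world(c,220+(u-1.5)/4,130+(v-1.5)/4,z)
S=lambda u,v,z:world(d,195+(u-1.9)/4.8,150+(v-1.9)/4.8,z)
cs=[T(20,366,.02),T(498,322,.02),T(513,452,.02),T(34,496,.02)]
print(np.round(cs,4), [round(np.linalg.norm(cs[i]-cs[i-1]),4) for i in range(4)])
print("scene corners",np.round([S(622,530,.02),S(770,440,.02),S(248,150,.02)],4))
o=np.mean(cs,0)[:2]; y=(cs[0]-cs[1]+cs[3]-cs[2])[:2]; y/=np.linalg.norm(y); x=np.array([y[1],-y[0]]); print("o",o,"yaw",np.arctan2(-y[0],y[1]))
for n,q in(("top",c),("scene",d)):
    P=cloud(q); B=np.stack([(P[...,:2]-o)@x,(P[...,:2]-o)@y,P[...,2]],-1)
    def show(nm,m):
        X=B[m]; vv,uu=np.where(m)
        print(n,nm,len(X),np.round(X.min(0),4),np.round(X.max(0),4),np.round(X.mean(0),4))
    z=B[...,2]
    clip=(abs(B[...,0]-.045)<.02)&(B[...,1]>-.03)&(B[...,1]<.12)&(z>.03)&(z<.07)
    show("clip",clip)
    for u,v in zip(*np.where(clip)[::-1]): print((u,v),np.round(B[v,u]*1000),q["image"][v,u])
    show("plate?",(abs(B[...,0]-.0)<.06)&(abs(B[...,1]+.1)<.08)&(z>.112)&(z<.13))
    show("cartop",(abs(B[...,0]-.0)<.06)&(abs(B[...,1]+.1)<.08)&(abs(z-.065)<.004))
    show("lever",(abs(B[...,0]-.028)<.025)&(abs(B[...,1]+.1)<.06)&(abs(z-.11)<.004))
    show("cam top",(abs(B[...,0]-.18)<.06)&(abs(B[...,1]-.02)<.06)&(abs(z-.088)<.006))
    R=lambda u,v,z:(lambda w:np.round(np.array([(w-o)@x,(w-o)@y])*1000,1))((T if n=="top" else S)(u,v,z)[:2])
    if n=="top": print("fin",R(387,345,.052),"tooth?",R(248,338,.052),R(262,345,.052),"lens",R(303,208,.066),"foot",[R(*p,.008) for p in((228,200),(230,235),(302,228),(298,160))])
    else: print("fin",R(345,182,.052),"tooth",R(418,310,.052),R(437,287,.052),"foot",[R(*p,.008) for p in((218,450),(300,405),(165,388))])
E
```

```text
[[ 0.5197  0.1829  0.02  ]
 [ 0.5467 -0.2129  0.02  ]
 [ 0.4391 -0.2219  0.02  ]
 [ 0.4126  0.1733  0.02  ]] [np.float64(0.1075), np.float64(0.3967), np.float64(0.108), np.float64(0.3961)]
scene corners [[ 0.5266  0.1899  0.02  ]
 [ 0.4171  0.1752  0.02  ]
 [ 0.5528 -0.2068  0.02  ]]
o [ 0.47953458 -0.01967027] yaw 0.0676725594406833
top clip 25 [0.0457 0.0026 0.0309] [0.063  0.0196 0.0592] [0.055  0.0115 0.0447]
(np.int64(281), np.int64(213)) [63. 12. 32.] [121 121 116]
(np.int64(282), np.int64(213)) [63.  9. 31.] [133 129 123]
(np.int64(279), np.int64(214)) [60. 19. 42.] [237 237 234]
(np.int64(280), np.int64(214)) [60. 16. 45.] [234 232 228]
(np.int64(281), np.int64(214)) [59. 12. 44.] [229 228 219]
(np.int64(282), np.int64(214)) [59.  9. 43.] [228 226 215]
(np.int64(283), np.int64(214)) [59.  6. 47.] [226 223 213]
(np.int64(284), np.int64(214)) [58.  3. 41.] [209 208 195]
(np.int64(279), np.int64(215)) [56. 19. 48.] [228 227 218]
(np.int64(280), np.int64(215)) [56. 16. 40.] [237 235 228]
(np.int64(281), np.int64(215)) [55. 13. 59.] [233 230 224]
(np.int64(282), np.int64(215)) [55
[... 3678 characters left out ...]
. 17. 33.] [119 116 108]
(np.int64(285), np.int64(215)) [56. 18. 33.] [126 123 116]
(np.int64(286), np.int64(215)) [53. 18. 31.] [134 131 123]
(np.int64(284), np.int64(216)) [61. 20. 33.] [117 113 106]
scene plate? 124 [-0.0227 -0.1415  0.112 ] [ 0.0232 -0.0539  0.1208] [ 0.006  -0.0953  0.1165]
scene cartop 179 [-0.0308 -0.1237  0.0611] [ 0.0385 -0.0308  0.0689] [ 0.0091 -0.0683  0.0639]
scene lever 75 [ 0.0037 -0.144   0.106 ] [ 0.0495 -0.0575  0.1138] [ 0.0234 -0.1013  0.1087]
scene cam top 211 [ 0.1495 -0.0396  0.0822] [0.2082 0.024  0.0916] [ 0.1805 -0.0085  0.087 ]
fin [ 46.3 -94.4] tooth [74.  28.1] [53.8 17.7] foot [array([206.6,  22.7]), array([149.2,  17.7]), array([207.3, -38.2])]
```

Larger black camera confirmed by the crop. In the base frame, the stand is at about (177,-12) mm, the tooth at about y +11 and the fin at -100, so the travel is about 111 mm. The camera must go from about 1.02 to about -0.18 rad. I'm moving above it with the jaws across its body.

>>> carry_out([
  [[-36.8,60.5,9.1],[0,0,1.62]],
  [[-36.8,60.5,9.1],[0,0,1.62]],
  [[-36.8,60.5,9.1],[0,0,1.62]],
  [[-36.8,60.5,9.1],[0,0,1.62]],
  [[-36.8,60.5,9.1],[0,0,1.62]],
  [[-36.8,60.5,9.1],[0,0,1.62]],
  [[-36.8,60.5,9.1],[0,0,1.62]],
  [[-36.8,60.5,9.1],[0,0,1.62]],
  [[-36.8,60.5,9.1],[0,0,1.62]],
  [[-36.8,60.5,9.1],[0,0,1.62]],
  [[-36.8,60.5,9.1],[0,0,1.62]],
  [[-36.8,60.5,9.1],[0,0,1.62]],
  [[-36.8,60.5,9.1],[0,0,1.62]],
  [[-36.8,60.5,9.1],[0,0,1.62]],
  [[-36.8,60.5,9.1],[0,0,1.62]],
  [[-36.8,60.5,9.1],[0,0,1.62]],
  [[-36.8,60.5,9.1],[0,0,1.62]],
  [[-36.8,60.5,9.1],[0,0,1.62]],
  [[-36.8,60.5,9.1],[0,0,1.62]],
  [[-36.8,60.5,9.1],[0,0,1.62]],
], jaw=1, newtons=20)

```text
time: 3.17
tool_pos: [0.6564, -0.0204, 0.1399]
tcp_rot: [[0.886, -0.465, -0.001], [-0.465, -0.886, 0.0], [-0.001, 0.0, -1.0]]
ft_force: [0.5, 1.2, -0.0]
grip_width: 0.0849
```

>>> carry_out([
  [[0,0,2.5],[0,0,0]],
  [[0,0,5],[0,0,0]],
  [[0,0,7],[0,0,0]],
  [[0,0,8],[0,0,0]],
  [[0,0,8],[0,0,0]],
])

```text
time: 3.58
tool_pos: [0.6546, -0.0187, 0.0582]
tcp_rot: [[0.887, -0.462, -0.005], [-0.462, -0.887, 0.0], [-0.004, 0.002, -1.0]]
ft_force: [-0.5, -1.1, -0.5]
grip_width: 0.0853
```

>>> carry_out([
  [[0,0,0],[0,0,0]],
  [[0,0,0],[0,0,0]],
  [[0,0,0],[0,0,0]],
  [[0,0,0],[0,0,0]],
  [[0,0,0],[0,0,0]],
  [[0,0,0],[0,0,0]],
  [[0,0,0],[0,0,0]],
  [[0,0,0],[0,0,0]],
], jaw=-1, newtons=20)

```text
time: 4.25
tool_pos: [0.6577, -0.0203, 0.0618]
tcp_rot: [[0.886, -0.464, 0.002], [-0.464, -0.886, 0.0], [0.002, -0.001, -1.0]]
ft_force: [-1.5, 1.0, 6.4]
grip_width: 0.0361
```

>>> carry_out([
  [[0,0,0],[0,0,0.08]],
  [[0,0,0],[0,0,0.16]],
  [[0,0,0],[0,0,0.24]],
  [[0,0,0],[0,0,0.32]],
  [[0,0,0],[0,0,0.4]],
  [[0,0,0],[0,0,0.48]],
  [[0,0,0],[0,0,0.56]],
  [[0,0,0],[0,0,0.64]],
  [[0,0,0],[0,0,0.72]],
  [[0,0,0],[0,0,0.8]],
  [[0,0,0],[0,0,0.88]],
  [[0,0,0],[0,0,0.96]],
  [[0,0,0],[0,0,1.04]],
  [[0,0,0],[0,0,1.12]],
  [[0,0,0],[0,0,1.18]],
  [[0,0,0],[0,0,1.2]],
  [[0,0,0],[0,0,1.2]],
  [[0,0,0],[0,0,1.2]],
  [[0,0,0],[0,0,1.2]],
])

```text
time: 5.83
tool_pos: [0.6577, -0.0204, 0.0618]
tcp_rot: [[-0.111, -0.994, 0.002], [-0.994, 0.111, 0.0], [-0.0, -0.002, -1.0]]
ft_force: [-1.3, 2.1, 6.5]
grip_width: 0.0362
```

>>> carry_out([
  [[0,0,0],[0,0,0]],
  [[0,0,0],[0,0,0]],
  [[0,0,0],[0,0,0]],
  [[0,0,0],[0,0,0]],
  [[0,0,0],[0,0,0]],
  [[0,0,0],[0,0,0]],
], jaw=1)

```text
time: 6.33
tool_pos: [0.6569, -0.0205, 0.0602]
tcp_rot: [[-0.111, -0.994, -0.0], [-0.994, 0.111, -0.0], [0.0, 0.0, -1.0]]
ft_force: [0.1, 0.1, 0.3]
grip_width: 0.0855
```

>>> carry_out([
  [[0,0,-3],[0,0,0]],
  [[0,0,-6],[0,0,0]],
  [[0,0,-10],[0,0,0]],
  [[0,0,-14],[0,0,0]],
  [[0,0,-14],[0,0,0]],
])

```text
time: 6.75
tool_pos: [0.6616, -0.0207, 0.2091]
tcp_rot: [[-0.111, -0.994, 0.013], [-0.994, 0.111, -0.001], [-0.001, -0.013, -1.0]]
ft_force: [1.5, -0.4, 1.0]
grip_width: 0.0854
```

>>> carry_out([
  [[12.3,14.3,2],[0,0,-1.75]],
  [[12.3,14.3,2],[0,0,-1.75]],
  [[12.3,14.3,2],[0,0,-1.75]],
  [[12.3,14.3,2],[0,0,-1.75]],
  [[12.3,14.3,2],[0,0,-1.75]],
  [[12.3,14.3,2],[0,0,-1.75]],
  [[12.3,14.3,2],[0,0,-1.75]],
  [[12.3,14.3,2],[0,0,-1.75]],
  [[12.3,14.3,2],[0,0,-1.75]],
  [[12.3,14.3,2],[0,0,-1.75]],
  [[12.3,14.3,2],[0,0,-1.75]],
  [[12.3,14.3,2],[0,0,-1.75]],
  [[12.3,14.3,2],[0,0,-1.75]],
  [[12.3,14.3,2],[0,0,-1.75]],
  [[12.3,14.3,2],[0,0,-1.75]],
  [[12.3,14.3,2],[0,0,-1.75]],
  [[12.3,14.3,2],[0,0,-1.75]],
  [[12.3,14.3,2],[0,0,-1.75]],
], jaw=0.55)

```text
time: 8.25
tool_pos: [0.5012, -0.1268, 0.1803]
tcp_rot: [[0.998, 0.065, 0.0], [0.065, -0.998, -0.0], [0.0, 0.0, -1.0]]
ft_force: [-0.1, -0.1, 0.5]
grip_width: 0.0661
```

Run:
```python
from h import *
c=camera("top"); d=camera("scene")
a=cv2.resize(c["image"][140:260,230:350,::-1],None,fx=4,fy=4,interpolation=cv2.INTER_CUBIC)
b=cv2.resize(d["image"][140:240,215:310,::-1],None,fx=4.8,fy=4.8,interpolation=cv2.INTER_CUBIC)[:480,:320]
cv2.imwrite("pics/ts2.png",np.hstack([a,b[:,:320]]))
o=np.array([.47953,-.01967]);y=np.array([-.0676,.9977]);x=np.array([.9977,.0676])
for n,q in(("t",c),("s",d)):
    P=cloud(q); B=np.stack([(P[...,:2]-o)@x,(P[...,:2]-o)@y,P[...,2]],-1)
    m=(abs(B[...,0]-.18)<.07)&(abs(B[...,1]-.0)<.06)&(B[...,2]>.05)&(B[...,2]<.1); m&=B[...,0]>.1
    mt=m&(abs(B[...,2]-.088)<.007)
    r=cv2.minAreaRect((B[mt][:,:2]*1000).astype(np.float32)); print(n,"top face",r,B[mt].mean(0))
    X=B[m&(B[...,0]<.141)]; print("lens pts",len(X),X.mean(0) if len(X) else 0)
print(get_state()["tool_pos"],get_state()["grip_width"])
```

```text
t top face ((172.2993621826172, -10.381237030029297), (35.60385513305664, 73.29088592529297), 78.40693664550781) [ 0.1752974  -0.01109365  0.08882003]
lens pts 20 [ 0.1373909  -0.00497704  0.07600752]
s top face ((175.47418212890625, -10.00479507446289), (38.69035720825195, 69.56169128417969), 77.78294372558594) [ 0.18015936 -0.00877822  0.08679179]
lens pts 12 [0.13906292 0.00179276 0.07277683]
[ 0.50121436 -0.12683498  0.18032118] 0.06668401401181817
```

View pics/ts2.png

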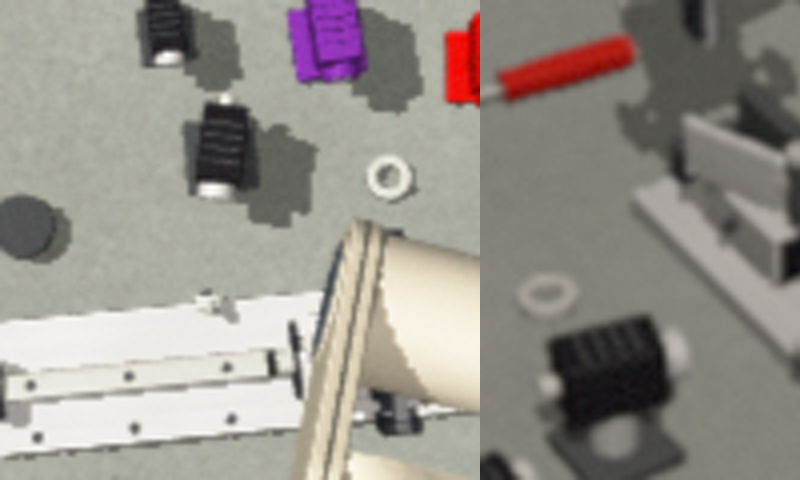

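The picture shows the camera (220,150) pointing at the clip (212,303), within a few mm at the tooth. The lever is still open. Now I'll descend in front of the shoulder.

>>> carry_out([
  [[0,0,3],[0,0,0]],
  [[0,0,6],[0,0,0]],
  [[0,0,8],[0,0,0]],
  [[0,0,9.5],[0,0,0]],
  [[0,0,10.2],[0,0,0]],
  [[0,0,10.2],[0,0,0]],
  [[0,0,10.2],[0,0,0]],
])

```text
time: 8.93
tool_pos: [0.5014, -0.1269, 0.0785]
tcp_rot: [[0.998, 0.068, -0.0], [0.068, -0.998, 0.0], [-0.0, -0.0, -1.0]]
ft_force: [0.2, 0.3, -0.2]
grip_width: 0.0659
```

>>> carry_out([
  [[0,-0.4,0],[0,0,0]],
  [[0,-0.8,0],[0,0,0]],
  [[0,-1.2,0],[0,0,0]],
  [[0,-1.6,0],[0,0,0]],
  [[0,-2,0],[0,0,0]],
  [[0,-2.4,0],[0,0,0]],
  [[0,-2.8,0],[0,0,0]],
  [[0,-3.2,0],[0,0,0]],
  [[0,-3.6,0],[0,0,0]],
  [[0,-4,0],[0,0,0]],
  [[0,-4,0],[0,0,0]],
  [[0,-4,0],[0,0,0]],
])

```text
time: 9.93
tool_pos: [0.4992, -0.0869, 0.0791]
tcp_rot: [[0.998, 0.069, 0.002], [0.069, -0.998, -0.001], [0.002, 0.001, -1.0]]
ft_force: [-0.1, -4.1, 3.6]
grip_width: 0.066
```

Run:
```python
from h import *
c=camera("top"); d=camera("scene")
a=cv2.resize(c["image"][180:260,250:350,::-1],None,fx=4,fy=4,interpolation=cv2.INTER_CUBIC)
b=cv2.resize(d["image"][145:225,240:325,::-1],None,fx=4.7,fy=4.7,interpolation=cv2.INTER_CUBIC)
a=cv2.copyMakeBorder(a,0,b.shape[0]-a.shape[0],0,0,0)
cv2.imwrite("pics/ts3.png",np.hstack([a,b])); s=get_state();print(s["tool_pos"],s["ft_force"])
```

```text
[ 0.49906858 -0.08709051  0.07888137] [ 1.72102952 -3.31625627  2.14836192]
```

View pics/ts3.png

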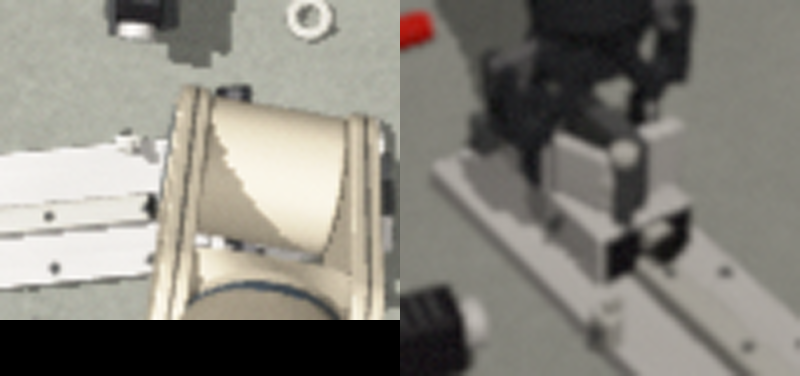

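The carriage is moving and the lever is still open. In the right half, the clip is near (605,320) and the fin near (555,225). I'll push most of the rest of the way.

>>> carry_out([
  [[0,-0.5,0],[0,0,0]],
  [[0,-1,0],[0,0,0]],
  [[0,-1.5,0],[0,0,0]],
  [[0,-2,0],[0,0,0]],
  [[0,-2.5,0],[0,0,0]],
  [[0,-3,0],[0,0,0]],
  [[0,-3.5,0],[0,0,0]],
  [[0,-4,0],[0,0,0]],
  [[0,-4.5,0],[0,0,0]],
  [[0,-5,0],[0,0,0]],
  [[0,-5.5,0],[0,0,0]],
  [[0,-6,0],[0,0,0]],
  [[0,-6.5,0],[0,0,0]],
  [[0,-7,0],[0,0,0]],
  [[0,-7.3,0],[0,0,0]],
  [[0,-7.5,0],[0,0,0]],
  [[0,-7.5,0],[0,0,0]],
  [[0,-7.5,0],[0,0,0]],
])

```text
time: 11.53
tool_pos: [0.4938, -0.0125, 0.0787]
tcp_rot: [[0.998, 0.068, 0.001], [0.068, -0.998, -0.001], [0.001, 0.001, -1.0]]
ft_force: [0.9, -5.7, 4.9]
grip_width: 0.0664
```

```bash
cat > look.py <<'E'
from h import *
import sys
d=camera("scene"); b=cv2.resize(d["image"][165:235,255:325,::-1],None,fx=8,fy=8,interpolation=cv2.INTER_CUBIC)
cv2.imwrite("pics/"+sys.argv[1],b); s=get_state()
np.savez("c1.npz",**{f"s_{k}":np.array(d[k]) for k in("image","z_map","camera_matrix","R","t")})
p=s["tool_pos"]; o=np.array([.47953,-.01967]);y=np.array([-.0676,.9977]);x=np.array([.9977,.0676])
print(s["time"],p,s["ft_force"],s["grip_width"],"tool in base",(p[:2]-o)@x,(p[:2]-o)@y)
P=cloud(d); B=np.stack([(P[...,:2]-o)@x,(P[...,:2]-o)@y,P[...,2]],-1)
m=(abs(B[...,0])<.033)&(abs(B[...,1]-.045)<.03)&(B[...,2]>.03)&(B[...,2]<.062); X=B[m]
print("front-face y percentiles",len(X),np.percentile(X[:,1],[50,75,90,97]))
E
python3 look.py s4.png
```

```text
11.5833 [ 0.49377505 -0.01251     0.07869556] [ 0.84334109 -6.41483057  4.43304766] 0.06630944404260938 tool in base 0.014696304714279865 0.006180571016396698
front-face y percentiles 181 [0.05224563 0.06382031 0.07238568 0.07403314]
```

View pics/s4.png

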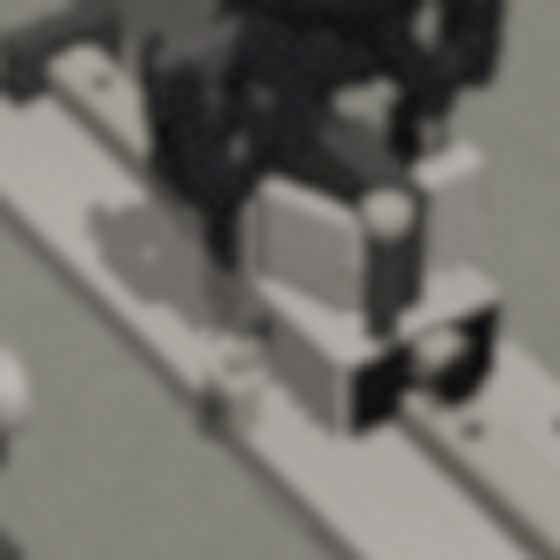

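```bash
cat > meas.py <<'E'
from h import *
o=np.array([.47953,-.01967]);y=np.array([-.0676,.9977]);x=np.array([.9977,.0676])
f=np.load("c1.npz"); d1={k[2:]:f[k] for k in f.files}; d0=load("s")
def fr(d,c):
    P=cloud(d); B=np.stack([(P[...,:2]-o)@x,(P[...,:2]-o)@y,P[...,2]],-1)
    out=[]
    for (x0,x1,z0,z1) in((-.03,.03,.028,.06),(.012,.03,.028,.058),):
        m=(B[...,0]>x0)&(B[...,0]<x1)&(B[...,2]>z0)&(B[...,2]<z1)&(abs(B[...,1]-c-.042)<.012); out+=[m.sum(),np.round(np.median(B[m][:,1])*1000,2)]
    # shoulder front (+y) face
    m=(B[...,0]>-.038)&(B[...,0]<-.012)&(B[...,2]>.072)&(B[...,2]<.106)&(abs(B[...,1]-c-.024)<.012); out+=["sh",m.sum(),np.round(np.median(B[m][:,1])*1000,2)]
    return out
print(fr(d0,-.1)); print(fr(d1,.005))
def px(d,b):
    w=np.append(o+b[0]*x+b[1]*y,b[2]); q=d["camera_matrix"]@(d["R"]@w+d["t"]); return (q[:2]/q[2]-[255,165])*8+3.5
for c in(.003,.005,.007): print("fin",c,px(d1,(.044,c,.052)),"corner top",px(d1,(.035,c+.042,.065)),"bot",px(d1,(-.035,c+.042,.065)))
for c in(.009,.011,.013): print("tooth",c,px(d1,(.051,c,.052)))
print("base corners",px(d1,(.055,.2,.02)))
E
python3 meas.py
```

```text
[np.int64(90), np.float64(-55.05), np.int64(43), np.float64(-55.24), 'sh', np.int64(59), np.float64(-77.27)]
[np.int64(82), np.float64(51.75), np.int64(38), np.float64(51.66), 'sh', np.int64(67), np.float64(28.73)]
fin 0.003 [248.25238547 325.41135798] corner top [338.34947922 354.03013146] bot [500.67719691 280.58494613]
fin 0.005 [251.43027332 328.50839714] corner top [341.6967431  357.23304788] bot [504.10737125 283.64358901]
fin 0.007 [254.61436869 331.61148588] corner top [345.05070861 360.44237692] bot [507.54425764 286.70821694]
tooth 0.009 [241.33310821 342.04672365]
tooth 0.011 [244.52077712 345.17622492]
tooth 0.013 [247.71470514 348.31187109]
base corners [560.76530793 744.56786972]
```

Run:
```python
from h import *
f=np.load("c1.npz"); d0=load("s"); c0=load("t")
def crop(im,u,v,w,s): return cv2.resize(cv2.convertScaleAbs(im[v-w:v+w,u-w:u+w,::-1],alpha=1.3),None,fx=s,fy=s,interpolation=cv2.INTER_NEAREST)
im=np.vstack([np.hstack([crop(f["s_image"],286,209,10,15),crop(d0["image"],284,210,10,15)]),
 np.hstack([crop(d0["image"],266,187,10,15),crop(c0["image"],282,216,10,15)])])
cv2.imwrite("pics/z5.png",im)
```

```text
(no output)
```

View pics/z5.png

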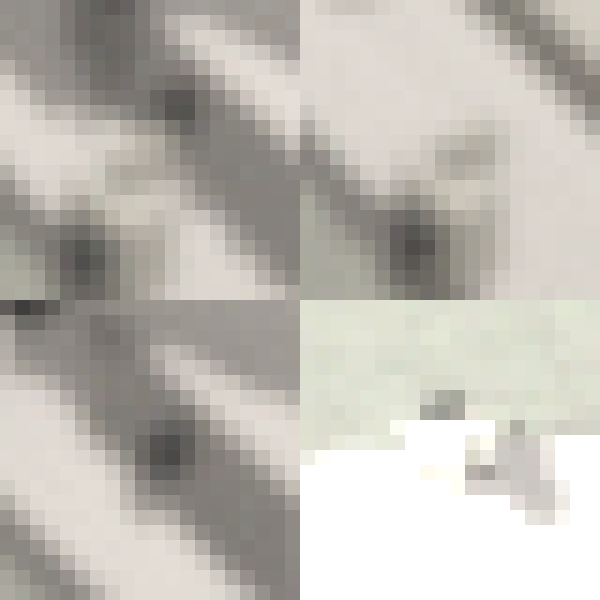

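The fin is the dark blob at (287.5,205.4) now and was at (266.6,186.5) at the start; the tooth is about (284.5–285.5, 208–210). I'll convert these on one plane.

Run:
```python
from h import *
o=np.array([.47953,-.01967]);y=np.array([-.0676,.9977]);x=np.array([.9977,.0676])
d=load("s"); c=load("t")
def b(q,u,v,z=.05): w=world(q,u,v,z)[:2]-o; return np.round([1000*w@x,1000*w@y],1)
print("fin0",b(d,266.6,186.5),"fin now",b(d,287.5,205.4))
for p in((284.5,210),(285,209),(285.5,208.5),(286,207)): print("tooth",p,b(d,*p,.052),b(d,*p,.046))
# dark-blob centroids
f=np.load("c1.npz")["s_image"]
for im,u,v in((d["image"],266,187),(f,287,206)):
    g=im[v-2:v+4,u-3:u+4].mean(-1); w=np.clip(np.percentile(g,60)-g,0,None)**1.5; V,U=np.mgrid[v-2:v+4,u-3:u+4]; p=((U*w).sum()/w.sum(),(V*w).sum()/w.sum()); print(p,b(d,*p))
# scene depth: y of clip faces; B at top cam: carriage -y/+y top edges
P=cloud(c); B=np.stack([(P[...,:2]-o)@x,(P[...,:2]-o)@y,P[...,2]],-1)
for xs in((-.034,-.02),(.018,.032)):
    m=(B[...,0]>xs[0])&(B[...,0]<xs[1])&(B[...,2]>.05)&(B[...,1]<-.03)&(B[...,1]>-.18); print(xs,"top carriage y",B[m][:,1].min(),B[m][:,1].max())
print("tooth top pix", b(c,281.6,216,.052), b(c,282,217.5,.052),"fin top", b(c,220+(387-1.5)/4,130+(345-1.5)/4,.052))
def px(q,bb):
    w=np.append(o+bb[0]*x+bb[1]*y,bb[2]); k=q["camera_matrix"]@(q["R"]@w+q["t"]); return np.round(k[:2]/k[2],1)
print("pred corners top",[px(c,(sx*.055,sy*.2,.02)) for sx in(1,-1) for sy in(1,-1)],"scene",[px(d,(sx*.055,sy*.2,.02)) for sx in(1,-1) for sy in(1,-1)])
g=c["image"].mean(-1); 
print(g[226:238:3,300:326].astype(int)); print(px(c,(-.02,-.058,.065)),px(c,(.02,-.058,.065)))
```

```text
fin0 [  42.1 -100.4] fin now [38.6  4.7]
tooth (284.5, 210) [57.9 18. ] [54.1 12.5]
tooth (285, 209) [54.4 15.3] [50.6  9.7]
tooth (285.5, 208.5) [52.  14.4] [48.2  8.8]
tooth (286, 207) [47.3  9.9] [43.4  4.2]
(np.float64(266.7467434717364), np.float64(186.60046956783236)) [ 42.  -99.8]
(np.float64(287.19849989631587), np.float64(205.52917726102686)) [39.6  4.7]
(-0.034, -0.02) top carriage y -0.14691376054445696 -0.05341077513129788
(0.018, 0.032) top carriage y -0.1462020433712872 -0.05283125149194172
tooth top pix [52.3 11.1] [47.4 10.2] fin top [  42.5 -100.8]
pred corners top [array([224.4, 220.8]), array([344.9, 209.8]), array([227.2, 254.1]), array([348.2, 242.9])] scene [array([324.7, 257.6]), array([246.4, 178.9]), array([357. , 240.7]), array([275.7, 167.3])]
[[233 227 177  63  72 164 222 230 228 219 175 146 120 115 104 104 108  97
   96  92  94  91  87  87  89  89]
 [223 224 213 137 129 230 228 178  71  81  80  82  79  85  81  82  85  83
   84  83  84  83  83  83  81  83]
 [196 194 186 147  89 164 231 229 193 178 138 141 212 230 230 223 157 146
  145 147 147 149 152 151 152 151]
 [229 229 214  99  55 123 229 234 233 233 228 193 190 236 238 231 150 152
  154 155 154 155 154 156 176 226]]
[305.3 236.4] [304.1 224. ]
```

Estimates agree on a needed travel of about 111 mm, with about 105.5 mm done, so I'll advance 5.5 mm.

>>> carry_out([
  [[0,-0.2,0],[0,0,0]],
  [[0,-0.4,0],[0,0,0]],
  [[0,-0.55,0],[0,0,0]],
  [[0,-0.55,0],[0,0,0]],
  [[0,-0.55,0],[0,0,0]],
  [[0,-0.55,0],[0,0,0]],
  [[0,-0.55,0],[0,0,0]],
])

```text
time: 12.17
tool_pos: [0.4934, -0.0071, 0.0787]
tcp_rot: [[0.998, 0.068, 0.001], [0.068, -0.998, -0.001], [0.001, 0.001, -1.0]]
ft_force: [0.2, -7.2, 5.1]
grip_width: 0.0662
```

```bash
python3 look.py s6a.png; sed -i 's/fr(d1,.005)/fr(d1,.011)/' meas.py; python3 meas.py|head -2
python3 - <<'E'
from h import *
o=np.array([.47953,-.01967]);y=np.array([-.0676,.9977]);x=np.array([.9977,.0676])
f=np.load("c1.npz"); d0=load("s"); c0=load("t")
t=camera("top")
def crop(im,u,v): return cv2.resize(cv2.convertScaleAbs(im[v-9:v+9,u-9:u+9,::-1],alpha=1.2),None,fx=20,fy=20,interpolation=cv2.INTER_CUBIC)
a=crop(f["s_image"],286,208); b=crop(t["image"],282,216)
def px(q,bb):
    w=np.append(o+bb[0]*x+bb[1]*y,bb[2]); k=q["camera_matrix"]@(q["R"]@w+q["t"]); return k[:2]/k[2]
cv2.imwrite("pics/z6.png",np.hstack([a,b]))
# dir of base x in crop at z .052
p,q=px(d0,(.044,.011,.052)),px(d0,(.055,.011,.052)); print((p-[277,199])*20+10,(q-[277,199])*20+10)
E
```

```text
12.2167 [ 0.49339055 -0.00712154  0.07867481] [ 0.59708725 -7.22267531  4.81876562] 0.06657448697098568 tool in base 0.014676944358953286 0.01158262133263614
front-face y percentiles 147 [0.05718035 0.05965407 0.06904945 0.0730092 ]
[np.int64(90), np.float64(-55.05), np.int64(43), np.float64(-55.24), 'sh', np.int64(59), np.float64(-77.27)]
[np.int64(91), np.float64(57.52), np.int64(41), np.float64(57.52), 'sh', np.int64(62), np.float64(34.14)]
[213.75313713 165.83970795] [148.92427542 194.71423497]
```

View pics/z6.png

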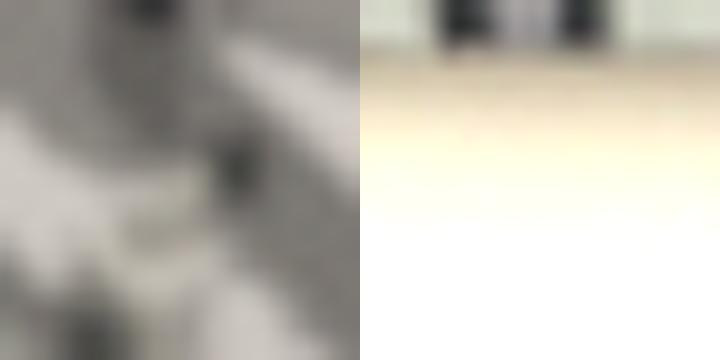

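In the crop the fin (238,165) and the tooth ridge (about 180,192) line up along the base's x direction. Travel is 111–112 by depth and 110.6 by tool pose. I'll pause, then centre and squeeze.

>>> carry_out([
  [[0,0,0],[0,0,0]],
  [[0,0,0],[0,0,0]],
  [[0,0,0],[0,0,0]],
  [[0,0,0],[0,0,0]],
  [[0,0,0],[0,0,0]],
  [[0,0,0],[0,0,0]],
  [[-0.3,0,0],[0,0,0]],
  [[-0.6,0,0],[0,0,0]],
  [[-0.9,0,0],[0,0,0]],
  [[-0.9,0,0],[0,0,0]],
  [[-0.9,0,0],[0,0,0]],
])

```text
time: 13.18
tool_pos: [0.4851, -0.0078, 0.0785]
tcp_rot: [[0.998, 0.068, 0.002], [0.068, -0.998, -0.001], [0.002, 0.001, -1.0]]
ft_force: [3.2, -6.8, -0.6]
grip_width: 0.0662
```

>>> carry_out([
  [[0,0,0],[0,0,0]],
  [[0,0,0],[0,0,0]],
  [[0,0,0],[0,0,0]],
  [[0,0,0],[0,0,0]],
  [[0,0,0],[0,0,0]],
  [[0,0,0],[0,0,0]],
  [[0,0,0],[0,0,0]],
  [[0,0,0],[0,0,0]],
], jaw=-0.1, newtons=20)

```text
time: 13.85
tool_pos: [0.4837, -0.0078, 0.0784]
tcp_rot: [[0.998, 0.068, -0.001], [0.068, -0.998, -0.001], [-0.001, 0.001, -1.0]]
ft_force: [-1.3, -8.1, 4.7]
grip_width: 0.0387
```

```bash
python3 look.py s7.png; python3 meas.py|head -2
```

```text
13.9 [ 0.48372413 -0.00783536  0.07844802] [-0.89299204 -7.6879891   5.15976728] 0.03846057657542321 tool in base 0.004984502938836734 0.011523899620212521
front-face y percentiles 160 [0.05730768 0.05948056 0.06820255 0.07231648]
[np.int64(90), np.float64(-55.05), np.int64(43), np.float64(-55.24), 'sh', np.int64(59), np.float64(-77.27)]
[np.int64(80), np.float64(57.81), np.int64(38), np.float64(57.63), 'sh', np.int64(62), np.float64(34.13)]
```

The carriage has not moved and the tool is at base x 5.0 mm. Final squeeze.

>>> carry_out([
  [[0,0,0],[0,0,0]],
  [[0,0,0],[0,0,0]],
  [[0,0,0],[0,0,0]],
  [[0,0,0],[0,0,0]],
  [[0,0,0],[0,0,0]],
  [[0,0,0],[0,0,0]],
  [[0,0,0],[0,0,0]],
  [[0,0,0],[0,0,0]],
  [[0,0,0],[0,0,0]],
  [[0,0,0],[0,0,0]],
], jaw=-1, newtons=30)

```text
time: 14.73
tool_pos: [0.4842, -0.0078, 0.0785]
tcp_rot: [[0.998, 0.068, 0.0], [0.068, -0.998, -0.001], [0.0, 0.001, -1.0]]
ft_force: [-1.5, -7.9, 5.2]
grip_width: 0.0245
```

```bash
python3 look.py s8.png; python3 meas.py|tail -n +2|head -1; python3 -c "
import cv2,numpy as np
from h import *
c=camera('top')
f=np.load('c1.npz')['s_image']
def crop(im,x0,y0,w,s): return cv2.resize(im[y0:y0+w,x0:x0+w,::-1],None,fx=s,fy=s,interpolation=cv2.INTER_CUBIC)
cv2.imwrite('pics/f8.png',np.hstack([crop(f,220,160,100,4),crop(f,276,198,20,20)]))"
```

```text
14.7833 [ 0.48415817 -0.00783395  0.07855033] [-0.92507669 -7.0519627   3.84571003] 0.02427606595226853 tool in base 0.005417639255655376 0.011495962017663564
front-face y percentiles 155 [0.05744157 0.06021442 0.06877804 0.07348022]
[np.int64(93), np.float64(57.55), np.int64(40), np.float64(57.75), 'sh', np.int64(62), np.float64(33.9)]
```

View pics/f8.png

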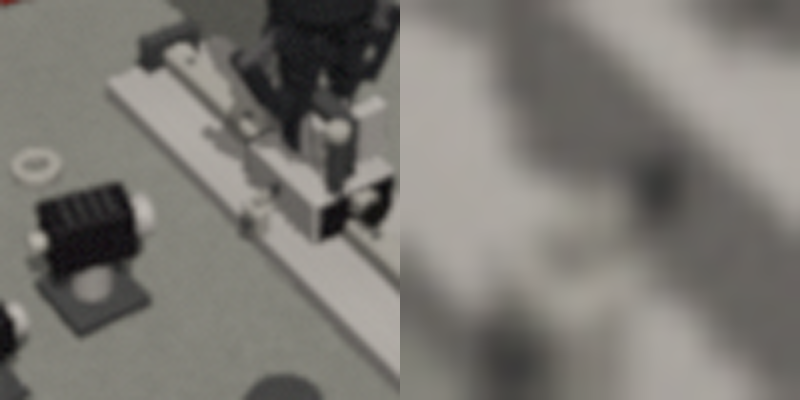

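The jaw stands at 24.4 mm, against a closed stack of 25 mm, so the lever is shut. The fin (655,185) lines up with the tooth (about 590,220), and the camera on the left still looks at the clip. Handing in.

```bash
python3 -c "
from station import *
print(sign_off())"
```

```text
the job is handed in; nothing more can be done
None
```

I ran the full sequence and handed the job in at about 15 s. The sign-off gives no verdict, so these results rest on my own checks.

- **Camera:** I gripped the larger black camera across its body (36 mm), turned it by 1.20 rad and released it. By the arm pose its line of sight passes about 1 mm from the tooth, with a few mm of uncertainty.
- **Carriage:** I pushed it by the shoulder with the lever open and paused at the mark for more than 0.3 s. It stayed in place while I squeezed the lever shut.
- **Last checks:** The jaw opening was 24.4 mm for a closed stack of 25 mm, with a grip command of 30 N. The spring load on the tool was about 7–8 N, and the carriage held still to within about 0.3 mm.

The fin's position is the least certain part. Pose and depth readings gave a carriage travel of 110.6 to 112.7 mm, and I estimated the tooth at 111 to 112 mm. The final picture shows them in line. One reading disagreed: the scene camera's view of the carriage front face read 3–4 mm off. I set it aside because the shoulder face and the top view agreed with each other. I did not measure the final contact forces on the blade and plate, or the bystanders' positions.

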